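# Pack the piston: part in, lid on, latch down

### The job

Pack the sold piston: stand it upright in the empty half of the small parts box, then put the lift-off lid on so that it sits flat and fully down all round, and let go of it; only then swing the latch on the end of the box all the way down on to the lid. Set the piston and the lid down without dropping them, and leave the other goods where they are.

Things in the scene. Friction and masses are not known exactly. Their poses are not given: they have to be found in the camera images.
- parts_box: open-topped grey painted steel box, fixed to the table: 120 (its x) x 180 (its y) x 60 high, walls 5, so 110 x 170 inside; floor 5 thick. Origin: centre of its underside, z up. A 25 mm high divider across the middle (y = 0) makes two halves; the half at +y holds a small carton, the half at -y is empty. The latch is on the +y end
- bay (a point): centre of the floor of the empty half of the box, axes as the box; this half is 110 (x) x 83 (y) clear, the rim 55 above this point
- piston: loose bare aluminium engine piston, standing on its skirt: cylinder of diameter 48, height 46, with three dark ring grooves near its top and a dark pin bore across it; 0.22 kg. Origin: centre of its underside, z up along its axis
- lid: loose lift-off lid, right way up on the table: grey plate 124 (its x) x 184 (its y) x 5, its top 15 above the origin; under it a skirt frame 102 x 162 outside, 10 deep, goes inside the box walls with 4 to spare each side. Origin: centre of the skirt's lower edge, z up. Fully on, plate on the rim, the origin is 50 above the box's origin, axes parallel (half turn as good). 0.35 kg
- lid_handle (a point): centre of the dark grip bar of the lid's handle: bar 76 long along the lid's x, 12 wide (y) and 12 high, its centre 27 above the plate's top and 42 above the lid's origin; two legs 34 either side of the centre, free space under the bar between them
- latch (a joint): angle of the swing latch, rad: 0 = down flat on the fitted lid, pi/2 = its arm upright, more = leaning outward; stiff enough to stay where it is left (about 2 N at its tip); range 0 to 2.1
- latch_hinge (a point): hinge of the latch, on the +y end of the box, 112 from the box's centre and 73 above its underside; axes as the box; the hinge line runs along the box's x. At 0 the arm points along the box's -y, as it opens it swings up and then outward to +y
- latch_tip (a point): middle of the steel cross bar at the end of the latch's arm, 70 from the hinge: the bar is 50 long along the box's x, diameter 12; the arm is 20 wide, 8 thick
- oil_filter: white oil filter, upright can of diameter 70, height 72, a bystander; origin: centre of its underside
- bearing: steel bearing ring lying flat, diameter 62, hole 30, height 17, a bystander; origin: centre of its underside
- small_carton: cardboard carton 60 x 45 x 35 already in the other half of the box; stays there
Not all that is in view belongs to the job. Leave any blue or pink look-alike of the lid alone. Leave any blue look-alike of the piston alone.

How it is judged:
By the outcome, as a careful person would: the job done as asked, in the order asked, and still so for the second after the job is handed in, with the robot touching nothing.
It also fails if it takes over 72 s, if anything falls off the work surface, if the arm or the gripper's body presses on something with over 40 N, if the wrist force passes 120 N, or if a joint passes its speed limit or range.

### The arm

A 7-joint arm with a two-finger parallel gripper is mounted at the origin on the work surface. World frame = base frame: x ahead of the robot, y to its left, z up, the work surface at z = 0. Lengths are in mm, angles in rad, forces in N, time in s.
With the tool pointing down it reaches from about 400 to 875 mm from the base axis. Payload 4.4 kg.
Tool frame: the origin (TCP) lies midway between the tips of the shut fingers; the grasp point (between the pads) lies 19 mm behind it; z points along the fingers, y is the line along which they close (so a half turn about z gives the same grasp; the last joint's range is limited). The gripper opens to 85 mm and grips with 20 to 120 N. Pads are 22 mm wide; open, the fingers measure 114 mm over their backs; the gripper's body (76 mm by 85 mm) begins 54 mm behind the grasp point. The pads swing forward as they close: fully open they stand 13 mm farther back than shut.
Start: joints at [-1.293, 0.628, 0.038, 1.517, -0.027, 0.996, -0.02], TCP at [219.07, 611.985, 231.313] pointing down, gripper open.
Joint ranges: [-3.06, 3.06], [-0.37, 2.12], [-1.25, 1.32], [0.18, 2.47], [-1.1, 4.24], [0.23, 1.98], [-2.94, 2.94]. Speed limits (rad/s): [2.57, 2.57, 3.14, 3.14, 3.14, 3.14, 3.14].

### API

Orientations are given as [roll, pitch, yaw] about the fixed x, y, z axes, in that order (R = Rz(yaw) Ry(pitch) Rx(roll)).
In Python, from cell import telemetry, eyes, ctrl, finder gives the robot as it stands.
- The arm moves only by the tool move_arm, never from a script. Its argument "steps" is a list of rows, each a list of 7 numbers: the turn, a rotation vector about the world's x, y, z in degrees, then the shift along the world's x, y, z in m, then the finger opening in m, from 0 to 0.0854. A call has 1 to 5 rows; each row shifts and turns the commanded pose from where the row before left it; what a row does not reach is not made up. A row lasts 1/10 s, in which the tool goes at most 50 mm and 8.59 degrees, less where a joint would pass 70% of its speed; a pose out of reach is approached as far as the arm can. A call with a gripper value outside its range is refused whole. The fingers move at their own pace and stop on an object; the grip force is fixed at half the most. Time passes only in rows, so rows that do not move let the fingers close. It gives the time, the measured TCP pose, the force, the opening and the grip force at its end, in the units of the state.
- telemetry.read_state(): the state, without advancing time (a new reading comes with each control period).
- eyes.get_image(name): name is "scene" or "top"; returns (picture, depth): 400x640x3 uint8, blue, green, red; 400x640 float32, mm along the optical axis (not along the pixel's ray), 0 where there is no reading.
- eyes.calibration(name): a dict with "fx", "fy", "cx", "cy" (pixels), "position" and "attitude" of the camera in the world. Camera axes: x right, y down, z forward; pixel columns grow to the right and rows downward; lengths in mm; the calibration is good to about 2 mm. A picture is of the moment at which its call begins. calibration takes no time and is no camera call.
- ctrl.finish_job(): hands the job in; it is judged then, once.
Trained networks look in the newest picture that a camera, given by its name, has taken for a name from the list of things; names that differ only in an ending like _2 or _b are one class to them, and where a whole thing is asked for, a point or a joint stands for the part that bears it (a point fixed in the world has none). Each returns a list of dicts, best first, with "confidence" (0 to 1); they miss things now and then, are a little off and sometimes report something else, mostly with a low value. They report only what shows in the picture. A call takes as long as a camera call. They do not tell look-alikes from the thing itself.
- finder.boxes_of(camera, name): "location" ([x, y, z] in mm, in the coordinates of the camera as it stood for that picture, good to about 4 mm: the middle of the surface that is visible of it).
- finder.cut_out(camera, name): "mask" (400x640 bool, what is visible of it).
- finder.pinpoint(camera, name): "location" ([x, y, z] in mm, in the coordinates of the camera as it stood for that picture, good to about 4 mm: a listed point, or the origin of a listed thing).
The state is a dict: "clock": time; "qpos": joint angles; "qd": joint speeds; "tau": joint torques, N m; "eef_pos": TCP position; "tool_rot": TCP orientation; "force": force on the tool from outside, world axes, zero at the start; "torque": the same for the moment, N m; "width": finger opening in mm; "gripper_force": force on a finger pad.
Only numpy, scipy, OpenCV 4.12 (cv2) and the standard library are available. Lean on these libraries where they do the work, as an engineer would, in place of code of your own. Each camera call takes 0.05 s, during which the arm holds its last target. There are 200 camera calls.

## Working session

There is one attempt and no reset: what is moved stays moved. The work goes in short steps, Python scripts to look and compute and a tool call to move; the robot and the scene stay as the last step left them, time stands still between calls to the robot, and variables do not carry over. Pictures are saved under pics/ and viewed, at most 10 in all, crops included, and the job is handed in when it is done.

Besides the shell and the picture viewer there is one more tool, called after ">>>" in YAML: its name, and indented under it one key for each argument. move_arm: Moves the arm, as the interface text tells. Its arguments: {"type":"object","properties":{"steps":{"type":"array"}},"required":["steps"]}

```bash
mkdir -p pics; ls
cat > h.py <<'E'
import numpy as np,cv2
from scipy.spatial.transform import Rotation as R
from cell import telemetry,eyes,ctrl,finder
def cal(n):
    c=eyes.calibration(n);a=np.array(c["attitude"],float)
    M=a if a.shape==(3,3) else R.from_euler('xyz',a).as_matrix()
    return c,M,np.array(c["position"],float)
def w(n,p):
    c,M,t=cal(n);return M@np.array(p)+t
def px(n,P):
    c,M,t=cal(n);q=M.T@(np.array(P)-t);return (c["fx"]*q[0]/q[2]+c["cx"],c["fy"]*q[1]/q[2]+c["cy"])
def cloud(n,d):
    c,M,t=cal(n);v,u=np.mgrid[:400,:640]
    P=np.stack([(u-c["cx"])*d/c["fx"],(v-c["cy"])*d/c["fy"],d],-1);return P@M.T+t
E
python3 - <<'E'
from h import *
s=telemetry.read_state();print({k:np.round(v,3) for k,v in s.items()})
ims=[]
for n in("top","scene"):
    im,d=eyes.get_image(n);cv2.imwrite(f"pics/{n}0.png",im);print(n,eyes.calibration(n))
    for k in("parts_box","bay","piston","lid","lid_handle","latch_hinge","latch_tip","oil_filter","bearing","small_carton"):
        for r in finder.pinpoint(n,k)[:4]:
            P=w(n,r["location"]);print(n,k,round(r["confidence"],2),P.round(),np.round(px(n,P)))
E
```

```text
pics
{'clock': np.float64(0.0), 'qpos': array([-1.293,  0.629,  0.038,  1.518, -0.027,  0.996, -0.02 ]), 'qd': array([ 0.002, -0.001, -0.   ,  0.001,  0.   ,  0.001,  0.001]), 'tau': array([-0.0000e+00, -5.6339e+01,  1.2260e+00, -1.9344e+01,  1.1000e-02,
        1.0000e-02,  0.0000e+00]), 'eef_pos': array([218.847, 611.366, 230.39 ]), 'tool_rot': array([-3.14 ,  0.   ,  2.798]), 'force': array([-1.085, -0.027, -0.545]), 'torque': array([ 0.032, -0.003,  0.004]), 'gripper_force': np.float64(0.0), 'width': np.float64(85.349)}
top {'fx': 457.850773206819, 'fy': 457.850773206819, 'cx': 321.8357024737673, 'cy': 192.31394196242178, 'position': array([ 371.42158717,  -42.09537758, 1142.43601875]), 'attitude': array([-3.07045769e+00, -2.50349987e-03, -1.59366235e+00])}
top parts_box 0.63 [477. 206.   2.] [221. 185.]
top parts_box 0.31 [477. 256.  10.] [200. 185.]
top bay 0.88 [480. 163.   7.] [237. 183.]
top piston 0.76 [ 443. -303.   -4.] [424. 194.]
top piston 0.66 [ 456. -409.   -1.] [466. 188.]
top lid 0.88 [ 251. -236.   -3.] [400. 272.]
top lid 0.86 [258. 293.   3.] [186. 274.]
top lid
[... 859 characters left out ...]
ne piston 0.82 [ 458. -407.   -3.] [188. 220.]
scene piston 0.61 [ 446. -302.   -4.] [227. 218.]
scene lid 0.9 [ 477. -121.   -1.] [293. 231.]
scene lid 0.66 [ 249. -233.   -1.] [261. 162.]
scene lid 0.58 [264. 291.  -2.] [441. 173.]
scene lid_handle 0.93 [ 255. -233.   39.] [260. 155.]
scene lid_handle 0.85 [ 479. -124.   39.] [291. 223.]
scene lid_handle 0.81 [262. 299.  48.] [447. 162.]
scene latch_hinge 0.58 [463. 318.  70.] [464. 219.]
scene latch_tip 0.48 [468. 321. 140.] [473. 206.]
scene oil_filter 0.67 [ 638. -254.    0.] [234. 284.]
scene oil_filter 0.44 [466. 321. 139.] [472. 205.]
scene bearing 0.77 [651. -71.  -2.] [307. 293.]
scene small_carton 0.91 [478. 254.   2.] [434. 236.]
```

View pics/top0.png

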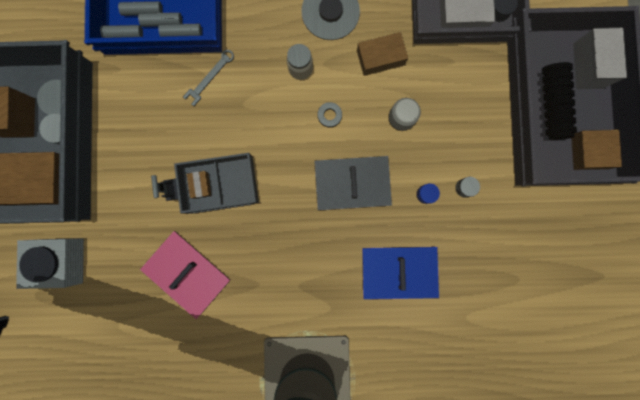

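Run:
```python
from h import *
im=cv2.imread("pics/top0.png");sc=cv2.imread("pics/scene0.png")
def cr(i,x0,x1,y0,y1,s): return cv2.resize(i[y0:y1,x0:x1],s)
a=cr(im,380,490,160,230,(440,280)); b=cr(sc,170,330,130,250,(360,280))
c=cr(im,320,430,150,300,(300,300));d=cr(im,140,270,140,300,(300,300));e=cr(sc,390,490,130,270,(200,300))
out=np.vstack([np.hstack([a,b]),np.hstack([c,d,e])]);cv2.imwrite("pics/crop0.png",out)
# median colours + geometry
_,dep=eyes.get_image("top");W=cloud("top",dep)
for k in("lid","piston","parts_box","oil_filter","bearing"):
    for r in finder.cut_out("top",k)[:4]:
        m=r["mask"]&(dep>0);P=W[m];
        if len(P)<20: continue
        # top-plate layer
        if k=="lid": P2=P[(P[:,2]>8)&(P[:,2]<22)]
        else:
            zt=np.percentile(P[:,2],90);P2=P[abs(P[:,2]-zt)<6]
        rc=cv2.minAreaRect(P2[:,:2].astype(np.float32))
        print(k,round(r["confidence"],2),m.sum(),"bgr",np.median(im[m],0),"z95",np.percentile(P2[:,2],50).round(1),"rect",np.round(rc[0],1),np.round(rc[1],1),round(rc[2],1),"med",np.median(P2,0).round(1))
```

```text
lid 0.76 3931 bgr [112.  88. 166.] z95 15.5 rect [258.2 293.5] [184.2 125.8] 48.3 med [258.5 291.4  15.5]
lid 0.69 3661 bgr [82. 83. 79.] z95 15.5 rect [ 474.1 -122.9] [124.2 184.2] 2.4 med [ 472.7 -120.3   15.5]
lid 0.6 3788 bgr [129.  59.  35.] z95 15.7 rect [ 250.7 -232.8] [184.3 123.9] 89.5 med [ 250.8 -228.3   15.7]
lid 0.42 552 bgr [ 54.  83. 108.] z95 17.6 rect [468.5 239.9] [33.8 72.1] 62.3 med [470.9 234.7  17.6]
piston 0.77 375 bgr [124.  58.  37.] z95 46.3 rect [ 441.7 -303.5] [46.9 46.1] 23.4 med [ 441.7 -303.5   46.3]
piston 0.74 418 bgr [123. 129. 123.] z95 46.5 rect [ 455.4 -402.2] [45.9 46. ] 87.5 med [ 456.3 -401.5   46.5]
parts_box 0.81 4077 bgr [79. 80. 76.] z95 59.9 rect [475.8 223.9] [120.4 211.7] 7.2 med [474.4 220.2  59.9]
oil_filter 0.8 778 bgr [121.5 131.  130. ] z95 72.1 rect [ 637.6 -251.4] [61.  61.1] 41.3 med [ 637.1 -251.5   72.1]
bearing 0.82 379 bgr [111. 117. 112.] z95 17.2 rect [646.  -67.8] [57.5 58.8] 88.6 med [646.3 -67.3  17.2]
bearing 0.69 4144 bgr [78. 80. 76.] z95 59.9 rect [475.8 223.9] [120.4 211.7] 7.2 med [474.3 220.2  59.9]
```

View pics/crop0.png

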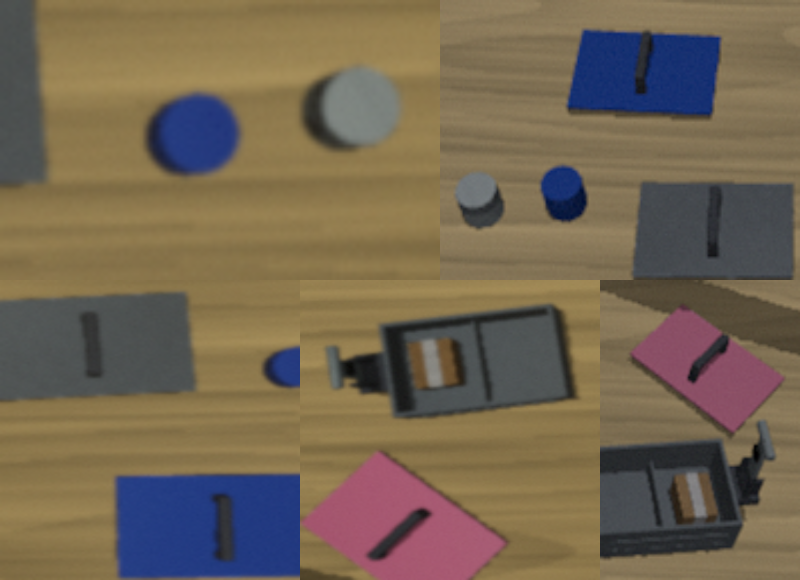

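The grey piston is at top pixel (466,188) and the blue one at (428,194). The grey lid is at (353,183), with blue at (400,272) and pink at (185,274). The grey ones fit the description ("bare aluminium", "grey plate"), and the crop confirms this. The box is at (215,184), with its empty half on the right and the latch upright at (157,187). Next I'll fit the box and lid outlines.

```bash
cat >> h.py <<'E'
from scipy.optimize import minimize
def fitrect(P,L,Wd):
    """outline fit of points to Wd(x) x L(y) rectangle; returns cx,cy,yaw deg"""
    rc=cv2.minAreaRect(P.astype(np.float32));b=cv2.boxPoints(rc)
    e=[b[1]-b[0],b[2]-b[1]];l=max(e,key=np.linalg.norm);
    if l[1]<0:l=-l
    return np.array(rc[0]).round(1),np.round(sorted(rc[1]),1),round(np.degrees(np.arctan2(-l[0],l[1])),2)
E
python3 - <<'E'
from h import *
for n in("top","scene"):
    _,d=eyes.get_image(n);W=cloud(n,d);X,Y,Z=W[...,0],W[...,1],W[...,2]
    m=(d>0)&(abs(X-475)<90)&(abs(Y+122)<120)&(Z>9)&(Z<22);print(n,"lid",fitrect(W[m][:,:2],184,124))
    m=(d>0)&(abs(X-475)<90)&(abs(Y+122)<120)&(Z>40);print(" handle",fitrect(W[m][:,:2],1,1),np.median(W[m],0).round(1))
    m=(d>0)&(abs(X-477)<85)&(abs(Y-206)<130)&(abs(Z-60)<4);n_,l=cv2.connectedComponents(m.astype(np.uint8))
    P=W[m][:,:2];y=np.radians(6.5);a=np.array([-np.sin(y),np.cos(y)])
    s=(P-[477,206])@a;P=P[s<96];print(" rim",fitrect(P,180,120))
    m=(d>0)&(abs(X-465)<45)&(abs(Y-325)<60)&(Z>75)
    P=W[m]
    for z in range(75,160,10):
        q=P[(P[:,2]>=z)&(P[:,2]<z+10)]
        if len(q):print("  latch z",z,len(q),q.min(0).round(),q.max(0).round(),q.mean(0).round())
E
```

```text
top lid (array([ 474.2, -122.9]), array([124.3, 184.3]), np.float32(2.45))
 handle (array([ 473.9, -122.9]), array([12.3, 75.3]), np.float32(-87.76)) [ 473.8 -122.3   47.8]
 rim (array([477.8, 209.6]), array([120.7, 182.7]), np.float32(7.08))
  latch z 75 62 [446. 307.  76.] [482. 331.  85.] [463. 317.  81.]
  latch z 85 16 [446. 313.  85.] [479. 325.  94.] [463. 317.  89.]
  latch z 95 9 [454. 314.  95.] [471. 317. 105.] [462. 316.  99.]
  latch z 105 10 [454. 311. 106.] [472. 320. 115.] [460. 315. 112.]
  latch z 115 13 [455. 311. 116.] [474. 319. 125.] [465. 314. 120.]
  latch z 125 25 [455. 311. 125.] [473. 318. 135.] [463. 315. 129.]
  latch z 135 22 [440. 311. 136.] [489. 327. 145.] [467. 317. 143.]
  latch z 145 110 [440. 311. 145.] [489. 326. 153.] [463. 319. 148.]
scene lid (array([ 478.6, -121.6]), array([126.3, 184.6]), np.float32(2.74))
 handle (array([ 478.8, -121.3]), array([12. , 75.3]), np.float32(-88.67)) [ 481.2 -121.    46.4]
 rim (array([482.1, 210. ]), array([124.4, 181. ]), np.float32(7.24))
  latch z 75 50 [453. 309.  75.] [488. 330.  85.] [473. 318.  80.]
  latch z 85 20 [455. 310.  85.] [487. 327.  95.] [471. 318.  90.]
  latch z 95 14 [463. 316.  97.] [479. 325. 104.] [474. 320. 100.]
  latch z 105 11 [465. 312. 106.] [481. 325. 115.] [475. 318. 112.]
  latch z 115 23 [462. 312. 116.] [478. 325. 125.] [471. 316. 120.]
  latch z 125 17 [460. 313. 125.] [479. 321. 134.] [471. 317. 129.]
  latch z 135 21 [449. 313. 139.] [494. 328. 145.] [474. 318. 143.]
  latch z 145 77 [444. 313. 145.] [493. 327. 152.] [470. 320. 148.]
```

>>> move_arm:
  steps:
    - [0,0,-8.5,0.035,-0.035,0.005,0.0854]
    - [0,0,-8.5,0.035,-0.035,0,0.0854]
    - [0,0,-8.5,0.035,-0.035,0,0.0854]
    - [0,0,-8.5,0.035,-0.035,0,0.0854]
    - [0,0,-8.5,0.035,-0.035,0,0.0854]

```text
clock: 2.0
eef_pos: [395.2, 435.6, 236.6]
tool_rot: [3.141, -0.0, 2.05]
force: [0.1, 0.5, 0.5]
width: 85.7
gripper_force: 0.0
```

>>> move_arm:
  steps:
    - [0,0,-4.1,0.02,-0.045,0,0.0854]
    - [0,0,-4.1,0.02,-0.045,0,0.0854]
    - [0,0,-4.1,0.02,-0.045,0,0.0854]
    - [0,0,-4.1,0.02,-0.045,0,0.0854]
    - [0,0,-4.1,0.02,-0.045,0,0.0854]

```text
clock: 2.5
eef_pos: [494.7, 210.3, 236.6]
tool_rot: [3.141, -0.0, 1.696]
force: [1.3, 0.6, 0.4]
width: 85.2
gripper_force: 0.0
```

>>> move_arm:
  steps:
    - [0,0,0,0,-0.049,0,0.0854]
    - [0,0,0,0,-0.049,0,0.0854]
    - [0,0,0,0,-0.049,0,0.0854]
    - [0,0,0,0,-0.049,0,0.0854]
    - [0,0,0,0,-0.049,0,0.0854]

```text
clock: 3.0
eef_pos: [494.0, -34.8, 236.7]
tool_rot: [3.141, -0.0, 1.699]
force: [1.5, -0.1, -0.6]
width: 85.4
gripper_force: 0.0
```

>>> move_arm:
  steps:
    - [0,0,0,0,-0.049,0,0.0854]
    - [0,0,0,0,-0.049,0,0.0854]
    - [0,0,0,0,-0.049,0,0.0854]
    - [0,0,0,0,-0.049,0,0.0854]
    - [0,0,0,0,-0.049,0,0.0854]

```text
clock: 3.5
eef_pos: [494.0, -279.9, 236.5]
tool_rot: [3.141, -0.0, 1.698]
force: [1.9, 0.6, 0.4]
width: 85.2
gripper_force: 0.0
```

>>> move_arm:
  steps:
    - [0,0,0,-0.007,-0.025,-0.02,0.0854]
    - [0,0,0,-0.008,-0.025,-0.02,0.0854]
    - [0,0,0,-0.007,-0.025,-0.02,0.0854]
    - [0,0,0,-0.007,-0.025,-0.02,0.0854]
    - [0,0,0,-0.007,-0.024,-0.02,0.0854]

```text
clock: 4.0
eef_pos: [457.9, -403.1, 135.6]
tool_rot: [3.141, 0.0, 1.698]
force: [0.2, 0.3, 0.5]
width: 85.3
gripper_force: 0.0
```

Run:
```python
from h import *
s=telemetry.read_state();print(s["clock"],s["eef_pos"],s["tool_rot"])
for n in("top","scene"):
    im,d=eyes.get_image(n);W=cloud(n,d);X,Y,Z=W[...,0],W[...,1],W[...,2]
    m=(d>0)&(abs(X-457)<35)&(abs(Y+402)<35)&(abs(Z-46)<3)
    print(n,"piston",m.sum(), (W[m].min(0)+W[m].max(0))/2 if m.sum() else 0, [ (w(n,r["location"]).round(),round(r["confidence"],2)) for r in finder.pinpoint(n,"piston")])
    m=(d>0)&(abs(X-477)<85)&(abs(Y-206)<130)&(abs(Z-60)<4);P=W[m][:,:2];y=np.radians(7.1)
    q=(P-[477,206])@np.array([[np.cos(y),-np.sin(y)],[np.sin(y),np.cos(y)]])
    q=q[q[:,1]<105];print(" box x",np.percentile(q[:,0],[1,99]),"y",np.percentile(q[:,1],[1,99]));
    mid=q[abs(q[:,0])>30];print(" y ends (corners)",mid[:,1].min(),mid[:,1].max(), "div/+y")
    cv2.imwrite(f"pics/{n}1.png",im)
```

```text
4.0 [ 457.89370472 -403.11027032  135.58042036] [3.14117879e+00 1.77963119e-04 1.69828712e+00]
top piston 274 [ 455.51772481 -401.76313234   46.00040022] [(array([ 442., -304.,   -4.]), 0.71), (array([ 457., -409.,   -1.]), 0.64)]
 box x [-59.03215721  61.01839481] y [-87.40333314  94.99824776]
 y ends (corners) -87.74855465015652 93.4417829844509 div/+y
scene piston 174 [ 461.03670955 -399.37846931   45.71437204] [(array([ 446., -301.,   -1.]), 0.75), (array([ 453., -405.,   -2.]), 0.62)]
 box x [-55.00711524  66.8047283 ] y [-86.9782186   94.01424796]
 y ends (corners) -87.6467008450098 94.0177625184575 div/+y
```

>>> move_arm:
  steps:
    - [0,0,0,0,0.002,-0.045,0.0854]
    - [0,0,0,0,0,-0.04,0.0854]
    - [0,0,0,0,0,-0.025,0.0854]
    - [0,0,0,0,0,-0.013,0.0854]
    - [0,0,0,0,0,0,0.0854]

```text
clock: 4.7
eef_pos: [458.4, -398.5, 12.6]
tool_rot: [-3.141, -0.002, 1.7]
force: [-0.0, 0.1, 0.1]
width: 85.2
gripper_force: 0.0
```

>>> move_arm:
  steps:
    - [0,0,0,0,0,0,0.06]
    - [0,0,0,0,0,0,0.05]
    - [0,0,0,0,0,0,0.04]
    - [0,0,0,0,0,0,0.04]
    - [0,0,0,0,0,0,0.04]

```text
clock: 5.2
eef_pos: [459.0, -400.9, 15.3]
tool_rot: [3.14, 0.002, 1.698]
force: [-0.5, 0.2, 5.6]
width: 46.5
gripper_force: 61.3
```

>>> move_arm:
  steps:
    - [0,0,0,0,0,0.01,0.04]
    - [0,0,0,0,0,0.03,0.04]
    - [0,0,0,0,0,0.04,0.04]
    - [0,0,0,0,0,0.045,0.04]
    - [0,0,0,0,0,0,0.04]

```text
clock: 5.7
eef_pos: [461.1, -403.4, 145.3]
tool_rot: [3.133, 0.009, 1.698]
force: [0.5, -1.8, -2.0]
width: 46.6
gripper_force: 62.1
```

Run:
```python
from h import *
s=telemetry.read_state();print(s["clock"],s["eef_pos"],s["force"],s["width"],s["gripper_force"])
im,d=eyes.get_image("scene");W=cloud("scene",d)
for r in finder.pinpoint("scene","piston"):print(w("scene",r["location"]).round(),r["confidence"])
u,v=map(int,px("scene",s["eef_pos"]));cv2.imwrite("pics/grip.png",cv2.resize(im[max(v-50,0):v+50,max(u-60,0):u+60],(720,600),interpolation=cv2.INTER_CUBIC))
```

```text
5.7 [ 461.06715064 -403.39750764  145.31641111] [ 0.46166843 -1.84780409 -2.02209147] 46.58464526200506 62.067017555236816
[ 460. -407.  127.] 0.72
[ 447. -301.   -1.] 0.57
[480. 254.   0.] 0.41
```

View pics/grip.png

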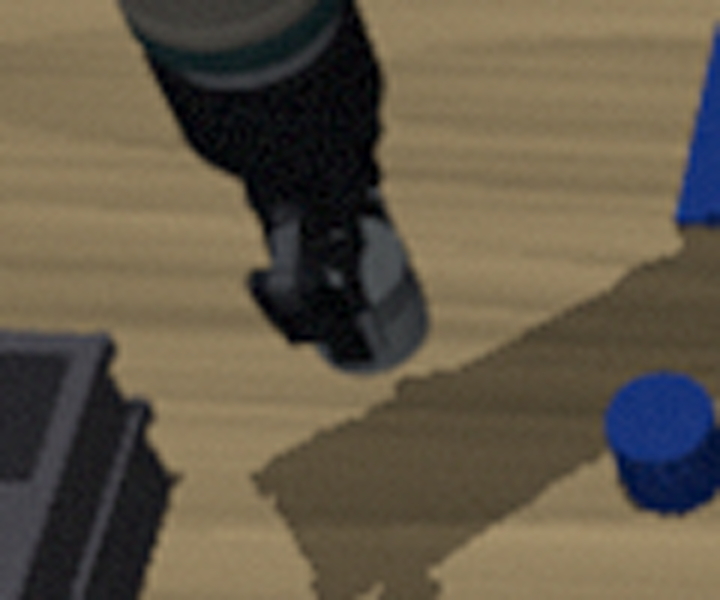

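The piston is held upright, with the blue one left untouched. Next stop is the bay.

>>> move_arm:
  steps:
    - [0,0,0,0.005,0.025,0,0.04]
    - [0,0,0,0.005,0.045,0,0.04]
    - [0,0,0,0.005,0.048,0,0.04]
    - [0,0,0,0.005,0.048,0,0.04]
    - [0,0,0,0.005,0.048,0,0.04]

```text
clock: 6.3
eef_pos: [481.7, -183.6, 136.9]
tool_rot: [-3.139, -0.002, 1.698]
force: [0.9, 0.5, -1.8]
width: 46.9
gripper_force: 62.1
```

>>> move_arm:
  steps:
    - [0,0,0,0.002,0.048,0,0.04]
    - [0,0,0,0,0.048,0,0.04]
    - [0,0,0,0,0.048,0,0.04]
    - [0,0,0,0,0.048,0,0.04]
    - [0,0,0,0,0.048,0,0.04]

```text
clock: 6.8
eef_pos: [483.4, 55.9, 137.1]
tool_rot: [-3.138, 0.0, 1.698]
force: [-0.1, -0.6, -1.8]
width: 46.8
gripper_force: 62.1
```

>>> move_arm:
  steps:
    - [0,0,0,0,0.045,0,0.04]
    - [0,0,0,0,0.035,0,0.04]
    - [0,0,0,0,0.022,0,0.04]
    - [0,0,0,0,0.01,0,0.04]
    - [0,0,0,0,0,0,0.04]

```text
clock: 7.3
eef_pos: [484.1, 166.9, 137.3]
tool_rot: [-3.139, 0.0, 1.701]
force: [-0.3, -1.0, -1.9]
width: 46.5
gripper_force: 62.1
```

Run:
```python
from h import *
s=telemetry.read_state();print(s["clock"],s["eef_pos"],s["tool_rot"],s["force"],s["width"],s["gripper_force"])
for n in("scene","top"):
  im,d=eyes.get_image(n)
  for k in("piston","bay","parts_box"):
    for r in finder.pinpoint(n,k)[:2]:print(n,k,w(n,r["location"]).round(),round(r["confidence"],2))
```

```text
7.3 [484.06325685 166.87898598 137.32347564] [-3.13949907e+00  3.52390823e-04  1.70064980e+00] [-0.34732098 -0.96185572 -1.91521154] 46.47938969160429 62.063069343566895
scene piston [ 447. -299.   -3.] 0.64
scene piston [484. 161. 119.] 0.61
scene bay [487. 166.   3.] 0.61
scene parts_box [477. 207.   2.] 0.96
top piston [483. 157. 123.] 0.64
top piston [ 444. -301.   -4.] 0.6
top bay [478. 162.   4.] 0.82
top parts_box [479. 209.   0.] 0.57
```

>>> move_arm:
  steps:
    - [0,0,0,0.001,-0.001,-0.03,0.04]
    - [0,0,0,0,0,-0.035,0.04]
    - [0,0,0,0,0,-0.025,0.04]
    - [0,0,0,0,0,-0.015,0.04]
    - [0,0,0,0,0,-0.004,0.04]

```text
clock: 8.2
eef_pos: [485.2, 164.2, 27.8]
tool_rot: [-3.139, 0.001, 1.697]
force: [-0.2, 0.1, -1.7]
width: 46.7
gripper_force: 62.1
```

>>> move_arm:
  steps:
    - [0,0,0,0,0,0,0.04]
    - [0,0,0,0,0,-0.002,0.04]
    - [0,0,0,0,0,-0.002,0.04]

```text
clock: 8.5
eef_pos: [486.9, 165.2, 26.2]
tool_rot: [3.14, -0.0, 1.698]
force: [-0.1, -0.2, -1.6]
width: 46.6
gripper_force: 62.1
```

>>> move_arm:
  steps:
    - [0,0,0,0,0,-0.002,0.04]
    - [0,0,0,0,0,-0.002,0.04]
    - [0,0,0,0,0,0,0.04]

```text
clock: 8.8
eef_pos: [486.0, 165.0, 21.3]
tool_rot: [-3.141, -0.0, 1.698]
force: [0.2, 0.3, -1.6]
width: 46.2
gripper_force: 62.1
```

>>> move_arm:
  steps:
    - [0,0,0,0,0,-0.001,0.04]
    - [0,0,0,0,0,-0.001,0.04]
    - [0,0,0,0,0,0,0.04]

```text
clock: 9.1
eef_pos: [486.2, 165.1, 20.3]
tool_rot: [3.141, -0.001, 1.698]
force: [-2.3, 0.1, 8.2]
width: 46.6
gripper_force: 63.4
```

>>> move_arm:
  steps:
    - [0,0,0,0,0,0,0.05]
    - [0,0,0,0,0,0,0.056]
    - [0,0,0,0,0,0,0.06]
    - [0,0,0,0,0,0,0.06]

```text
clock: 9.5
eef_pos: [486.1, 165.0, 19.2]
tool_rot: [-3.142, 0.0, 1.698]
force: [1.0, -0.3, 0.3]
width: 60.2
gripper_force: 0.0
```

>>> move_arm:
  steps:
    - [0,0,0,0,0,0.01,0.06]
    - [0,0,0,0,0,0.03,0.06]
    - [0,0,0,0,0,0.045,0.06]
    - [0,0,0,0,0,0.045,0.06]
    - [0,0,0,0,0,0.02,0.06]

```text
clock: 10.0
eef_pos: [487.8, 165.1, 173.5]
tool_rot: [3.136, -0.001, 1.698]
force: [1.4, 0.7, 0.1]
width: 60.1
gripper_force: 0.0
```

>>> move_arm:
  steps:
    - [0,0,8.5,-0.001,-0.028,0,0.08]
    - [0,0,8.5,-0.001,-0.03,0,0.08]
    - [0,0,8.5,-0.001,-0.03,0,0.07]
    - [0,0,8.5,-0.001,-0.03,0,0.06]
    - [0,0,8.5,-0.001,-0.03,0,0.06]

```text
clock: 10.5
eef_pos: [480.9, 15.7, 170.0]
tool_rot: [3.141, 0.001, 2.446]
force: [0.6, 0.3, 0.6]
width: 59.9
gripper_force: 0.0
```

>>> move_arm:
  steps:
    - [0,0,8.5,-0.001,-0.03,0,0.06]
    - [0,0,8.5,-0.001,-0.03,0,0.06]
    - [0,0,8.5,-0.001,-0.03,-0.02,0.06]
    - [0,0,8.5,-0.001,-0.03,-0.03,0.06]
    - [0,0,8.5,-0.001,-0.019,-0.03,0.06]

```text
clock: 11.0
eef_pos: [476.4, -125.0, 89.5]
tool_rot: [-3.14, 0.002, -3.098]
force: [-0.2, 1.0, -0.2]
width: 60.1
gripper_force: 0.0
```

Run:
```python
from h import *
s=telemetry.read_state();print(s["clock"],s["eef_pos"],np.degrees(s["tool_rot"]),s["width"])
for n in("top","scene"):
    im,d=eyes.get_image(n);W=cloud(n,d);X,Y,Z=W[...,0],W[...,1],W[...,2]
    m=(d>0)&(abs(X-475)<90)&(abs(Y+122)<120)&(Z>9)&(Z<22);print(n,"lid",fitrect(W[m][:,:2],184,124))
    m=(d>0)&(abs(X-485)<50)&(abs(Y-165)<38)&(Z>40)&(Z<56);print(n,"piston",m.sum(),((W[m].max(0)+W[m].min(0))/2).round(1) if m.sum() else 0, np.median(W[m],0).round(1), np.ptp(W[m],axis=0))
    cv2.imwrite(f"pics/{n}2.png",im)
a=cv2.imread("pics/top2.png")[140:230,140:270];b=cv2.imread("pics/scene2.png")[190:290,370:490]
cv2.imwrite("pics/v2.png",np.hstack([cv2.resize(a,(400,400)),cv2.resize(b,(400,400))]))
```

```text
11.0 [ 476.35244012 -124.98237089   89.50896835] [-1.79892920e+02  1.24465573e-01 -1.77508364e+02] 60.11357660582389
top lid (array([471.5, -64.7]), array([ 68. , 124.1]), np.float32(-87.71))
top piston 328 [498.2 165.5  48.5] [484.7 163.   51.2] [73.45545783 74.40811557 14.93463975]
scene lid (array([ 478.1, -121.6]), array([126.7, 184.3]), np.float32(2.56))
scene piston 288 [474.7 157.6  48. ] [490.7 162.6  49.9] [79.29999287 60.2730118  15.6510032 ]
```

View pics/v2.png

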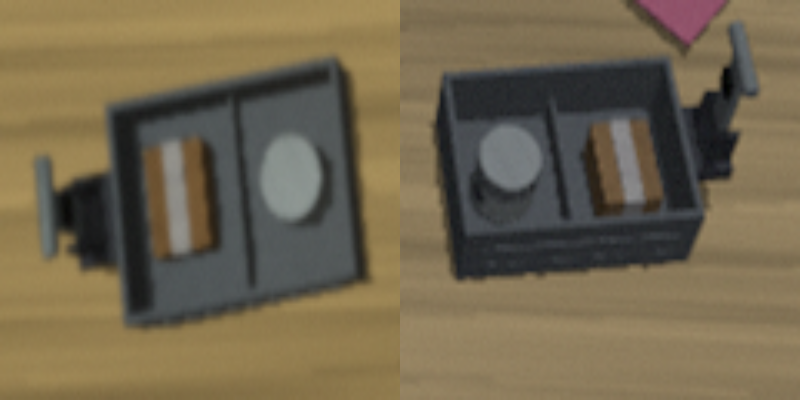

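The piston stands upright in the bay and the latch is upright, clear of the lid's path. Now I'll grasp the grey lid.

>>> move_arm:
  steps:
    - [0,0,0,0,0.002,-0.03,0.06]
    - [0,0,0,0,0,-0.022,0.06]
    - [0,0,0,0,0,-0.014,0.06]
    - [0,0,0,0,0,0,0.06]
    - [0,0,0,0,0,0,0.06]

```text
clock: 11.6
eef_pos: [476.7, -119.4, 24.3]
tool_rot: [-3.141, 0.001, -3.102]
force: [-0.1, -0.6, 0.3]
width: 59.9
gripper_force: 0.0
```

>>> move_arm:
  steps:
    - [0,0,0,0,0,0,0.03]
    - [0,0,0,0,0,0,0.015]
    - [0,0,0,0,0,0,0.005]
    - [0,0,0,0,0,0,0.005]
    - [0,0,0,0,0,0,0.005]

```text
clock: 12.1
eef_pos: [476.7, -120.6, 24.2]
tool_rot: [-3.141, 0.002, -3.102]
force: [-0.6, -0.7, 6.4]
width: 10.8
gripper_force: 58.7
```

>>> move_arm:
  steps:
    - [0,0,0,0,0,0.008,0.005]
    - [0,0,0,0,0,0.02,0.005]
    - [0,0,0,0,0,0.035,0.005]
    - [0,0,0,0,0,0.035,0.005]
    - [0,0,0,0,0,0.012,0.005]

```text
clock: 12.6
eef_pos: [477.4, -120.3, 136.2]
tool_rot: [-3.141, 0.004, -3.102]
force: [0.7, -0.8, -3.5]
width: 10.3
gripper_force: 59.0
```

>>> move_arm:
  steps:
    - [0,0,0.9,0,0.012,0,0.005]
    - [0,0,0.9,0.001,0.025,0,0.005]
    - [0,0,0.9,0,0.035,0,0.005]
    - [0,0,0.9,0.001,0.035,0,0.005]
    - [0,0,0.9,0.001,0.035,0,0.005]

```text
clock: 13.1
eef_pos: [477.2, 24.2, 131.4]
tool_rot: [3.141, -0.004, -3.021]
force: [1.3, 0.0, -4.4]
width: 11.1
gripper_force: 59.0
```

>>> move_arm:
  steps:
    - [0,0,0,0,0.035,0,0.005]
    - [0,0,0,0,0.035,0,0.005]
    - [0,0,0,0,0.033,0,0.005]
    - [0,0,0,0,0.022,0,0.005]
    - [0,0,0,0,0.012,0,0.005]

```text
clock: 13.6
eef_pos: [477.0, 162.2, 131.4]
tool_rot: [3.141, -0.004, -3.018]
force: [0.0, 0.4, -4.0]
width: 10.7
gripper_force: 59.0
```

```bash
cat > m.py <<'E'
from h import *
s=telemetry.read_state();print(s["clock"],s["eef_pos"],np.degrees(s["tool_rot"]),s["force"],s["width"],s["gripper_force"])
zt=s["eef_pos"][2]-8
for n in("top","scene"):
    im,d=eyes.get_image(n);W=cloud(n,d);X,Y,Z=W[...,0],W[...,1],W[...,2]
    for r in finder.pinpoint(n,"lid"):print(n,w(n,r["location"]).round(),round(r["confidence"],2))
    for r in finder.pinpoint(n,"lid_handle"):print(n,"h",w(n,r["location"]).round(),round(r["confidence"],2))
    for r in finder.cut_out(n,"lid"):
        m=r["mask"]&(d>0)&(Z>70)&(abs(Z-zt)<9);P=W[m]
        if m.sum()<300: continue
        print(n,"lid",m.sum(),fitrect(P[:,:2],0,0),np.median(P,0).round(1))
        A=np.c_[P[:,:2]-P[:,:2].mean(0),np.ones(len(P))];print(" plane slope",np.linalg.lstsq(A,P[:,2],rcond=None)[0].round(4))
        c=np.radians(7.1);q=(P[:,:2]-[480,209])@np.array([[np.cos(c),-np.sin(c)],[np.sin(c),np.cos(c)]])
        print(" box-frame extents x",np.percentile(q[:,0],[.5,99.5]).round(1),"y",np.percentile(q[:,1],[.5,99.5]).round(1))
    cv2.imwrite(f"pics/{n}3.png",im)
E
python3 m.py
```

```text
13.6 [476.97290296 162.17488489 131.44864161] [ 179.96613987   -0.20168556 -172.92219595] [ 0.03372793  0.36178289 -4.00453571] 10.695456538030049 58.98687958717346
top [ 250. -234.   -3.] 0.84
top [474. 160. 107.] 0.59
top h [ 250. -234.   41.] 0.93
top h [475. 161. 145.] 0.58
top lid 2307 (array([476.3, 146.1]), array([124.7, 149.6]), np.float32(7.12)) [457.2 118.7 122.6]
 plane slope [-3.300000e-03  3.300000e-03  1.225391e+02]
 box-frame extents x [-73.4  49.6] y [-136.5    9.8]
scene [476. 156. 110.] 0.95
scene [ 248. -231.   -1.] 0.9
scene [262. 293.   2.] 0.89
scene h [260. 295.  45.] 0.91
scene h [480. 162. 148.] 0.84
scene h [ 256. -232.   37.] 0.61
scene lid 2419 (array([480.5, 160.5]), array([125.9, 185.2]), np.float32(5.32)) [496.7 145.4 122.5]
 plane slope [-8.000000e-04  5.000000e-04  1.225883e+02]
 box-frame extents x [-66.2  55.6] y [-140.1   41.8]
```

>>> move_arm:
  steps:
    - [0,0,0,0.001,0.015,0,0.005]
    - [0,0,0,0.001,0.02,0,0.005]
    - [0,0,0,0.001,0.012,0,0.005]
    - [0,0,0,0,0,-0.02,0.005]
    - [0,0,0,0,0,-0.015,0.005]

```text
clock: 14.5
eef_pos: [482.2, 207.4, 98.0]
tool_rot: [3.141, 0.001, -3.021]
force: [-0.1, -0.2, -3.3]
width: 10.6
gripper_force: 59.0
```

```bash
python3 m.py
python3 - <<'E'
import cv2,numpy as np
a=cv2.imread("pics/top3.png")[130:230,130:270];b=cv2.imread("pics/scene3.png")[170:290,360:500]
cv2.imwrite("pics/v3.png",np.hstack([cv2.resize(a,(400,400)),cv2.resize(b,(400,400))]))
E
```

```text
14.5 [482.18908483 207.42550789  97.97145172] [ 1.79962935e+02  4.53159837e-02 -1.73106526e+02] [-0.06099027 -0.2189585  -3.34539132] 10.567690794129774 58.97477209568024
top [262. 293.   2.] 0.81
top [ 251. -231.   -2.] 0.78
top [644. -70.  -2.] 0.74
top [480. 209.  74.] 0.66
top h [481. 206. 113.] 0.91
top h [ 254. -234.   42.] 0.6
top h [260. 292.  43.] 0.56
top lid 2483 (array([479.3, 206.5]), array([124.2, 181. ]), np.float32(6.92)) [457.7 173.5  89. ]
 plane slope [-1.20000e-03  2.20000e-03  8.89852e+01]
 box-frame extents x [-62.3  60.1] y [-92.   84.3]
scene [ 251. -231.   -1.] 0.89
scene [482. 206.  74.] 0.67
scene [262. 292.  -5.] 0.64
scene h [486. 209. 112.] 0.96
scene h [263. 298.  43.] 0.75
scene h [ 253. -233.   42.] 0.74
scene lid 2407 (array([483.6, 209. ]), array([127.5, 185.6]), np.float32(6.83)) [500.8 192.   88.5]
 plane slope [6.0000e-04 1.7000e-03 8.8477e+01]
 box-frame extents x [-57.9  65.6] y [-92.7  90. ]
```

View pics/v3.png

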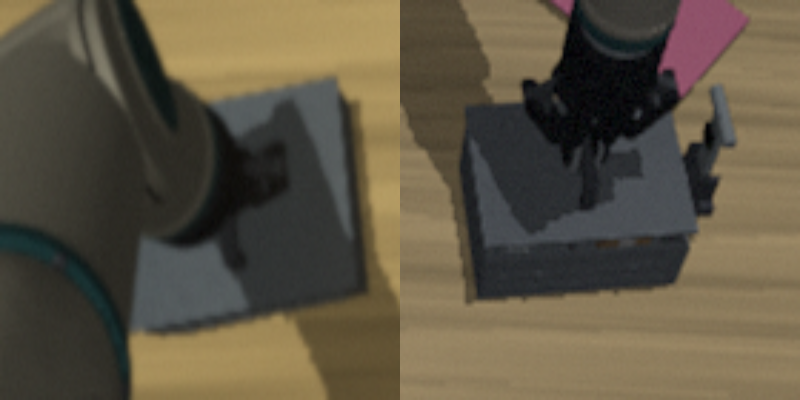

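The lid hovers square over the box, about 1 mm off in x, and the latch is clear. Lowering it in small steps.

>>> move_arm:
  steps:
    - [0,0,0,-0.001,0,-0.005,0.005]
    - [0,0,0,0,0,-0.005,0.005]
    - [0,0,0,0,0,-0.003,0.005]
    - [0,0,0,0,0,-0.002,0.005]
    - [0,0,0,0,0,0,0.005]

```text
clock: 15.4
eef_pos: [480.9, 205.9, 82.9]
tool_rot: [-3.141, -0.001, -3.023]
force: [0.2, -0.1, -3.4]
width: 10.9
gripper_force: 59.0
```

>>> move_arm:
  steps:
    - [0,0,0,0,0,-0.002,0.005]
    - [0,0,0,0,0,-0.001,0.005]
    - [0,0,0,0,0,0,0.005]

```text
clock: 15.7
eef_pos: [481.0, 206.0, 80.2]
tool_rot: [-3.142, -0.0, -3.023]
force: [0.1, -0.2, -4.0]
width: 10.7
gripper_force: 59.0
```

>>> move_arm:
  steps:
    - [0,0,0,0,0.002,-0.001,0.005]
    - [0,0,0,0,0,-0.002,0.005]
    - [0,0,0,0,0,-0.001,0.005]
    - [0,0,0,0,0,0,0.005]

```text
clock: 16.1
eef_pos: [480.9, 208.0, 76.1]
tool_rot: [-3.141, -0.0, -3.023]
force: [-0.1, -0.8, -3.5]
width: 10.6
gripper_force: 59.0
```

>>> move_arm:
  steps:
    - [0,0,0,0,0,-0.001,0.005]
    - [0,0,0,0,0,-0.001,0.005]
    - [0,0,0,0,0,0,0.005]

```text
clock: 16.4
eef_pos: [481.1, 208.0, 74.3]
tool_rot: [3.142, 0.0, -3.023]
force: [0.3, -0.5, -3.4]
width: 10.7
gripper_force: 59.1
```

>>> move_arm:
  steps:
    - [0,0,0,0,0,-0.001,0.005]
    - [0,0,0,0,0,0,0.005]

```text
clock: 16.6
eef_pos: [481.2, 208.0, 74.3]
tool_rot: [3.141, 0.0, -3.023]
force: [-2.3, -1.0, 6.2]
width: 10.7
gripper_force: 60.3
```

>>> move_arm:
  steps:
    - [0,0,0,0,0,-0.001,0.005]
    - [0,0,0,0,0,0,0.005]

```text
clock: 16.8
eef_pos: [481.2, 208.0, 74.2]
tool_rot: [3.141, 0.001, -3.023]
force: [-4.8, -0.8, 16.3]
width: 10.8
gripper_force: 61.6
```

Seated at the expected height of 74.2. Releasing.

>>> move_arm:
  steps:
    - [0,0,0,0,0,0.001,0.01]
    - [0,0,0,0,0,0,0.025]
    - [0,0,0,0,0,0,0.04]
    - [0,0,0,0,0,0,0.045]

```text
clock: 17.2
eef_pos: [481.3, 208.1, 73.2]
tool_rot: [3.141, 0.0, -3.023]
force: [-0.0, 0.7, 0.5]
width: 44.9
gripper_force: 0.0
```

>>> move_arm:
  steps:
    - [0,0,0,0,0,0.01,0.045]
    - [0,0,0,0,0,0.03,0.045]
    - [0,0,0,0,0,0.045,0.045]
    - [0,0,0,0,0,0.045,0.045]
    - [0,0,0,0,0,0.045,0.02]

```text
clock: 17.7
eef_pos: [480.7, 207.8, 250.7]
tool_rot: [3.141, 0.0, -3.023]
force: [1.7, 0.7, 0.2]
width: 31.5
gripper_force: 0.0
```

>>> move_arm:
  steps:
    - [0,0,0,-0.004,0.04,0.005,0.0]
    - [0,0,0,-0.005,0.045,0,0.0]
    - [0,0,0,-0.005,0.045,0,0.0]
    - [0,0,0,-0.005,0.025,0,0.0]
    - [0,0,0,0,0,0,0.0]

```text
clock: 18.2
eef_pos: [459.6, 368.3, 253.7]
tool_rot: [3.138, -0.0, -3.016]
force: [-0.6, -0.5, -0.7]
width: 0.1
gripper_force: 0.0
```

Run:
```python
from h import *
s=telemetry.read_state();print(s["clock"],s["eef_pos"],np.degrees(s["tool_rot"]),s["width"])
for n in("top","scene"):
    im,d=eyes.get_image(n);W=cloud(n,d);X,Y,Z=W[...,0],W[...,1],W[...,2]
    c=np.radians(7.1);Q=(W[...,:2]-[480,209])@np.array([[np.cos(c),-np.sin(c)],[np.sin(c),np.cos(c)]])
    m=(d>0)&(abs(Q[...,0])<70)&(abs(Q[...,1])<100)&(abs(Z-65)<8);P=W[m];q=Q[m];k=abs(q[:,0])<70
    print(n,"lid z",np.median(P[:,2]),fitrect(P[:,:2],0,0))
    i=(abs(q[:,0])<55)&(abs(q[:,1])<85);A=np.c_[q[i]/100,np.ones(i.sum())];print(" slope mm/100mm",np.linalg.lstsq(A,P[i,2],rcond=None)[0].round(2))
    m=(d>0)&(abs(Q[...,0])<40)&(abs(Q[...,1]-115)<40)&(Z>135)&(Z<156);print(" bar",m.sum(),W[m].min(0).round() if m.any() else 0,W[m].max(0).round() if m.any() else 0)
    cv2.imwrite(f"pics/{n}4.png",im)
a=cv2.imread("pics/top4.png")[130:230,130:270];b=cv2.imread("pics/scene4.png")[150:290,350:510]
cv2.imwrite("pics/v4.png",np.hstack([cv2.resize(a,(400,400)),cv2.resize(b,(400,400))]))
```

```text
18.2 [459.63519441 368.32601547 253.68221198] [ 1.79797863e+02 -2.63441659e-02 -1.72783575e+02] 0.05449155660852253
top lid z 65.32087510171868 (array([477.9, 211.6]), array([125.1, 189.6]), np.float32(6.82))
 slope mm/100mm [-0.15  0.   65.35]
 bar 132 [440. 310. 137.] [489. 326. 154.]
scene lid z 64.47073083182386 (array([482.4, 210.2]), array([127., 185.]), np.float32(6.68))
 slope mm/100mm [ 0.23  0.11 64.47]
 bar 99 [443. 312. 135.] [494. 327. 151.]
```

View pics/v4.png

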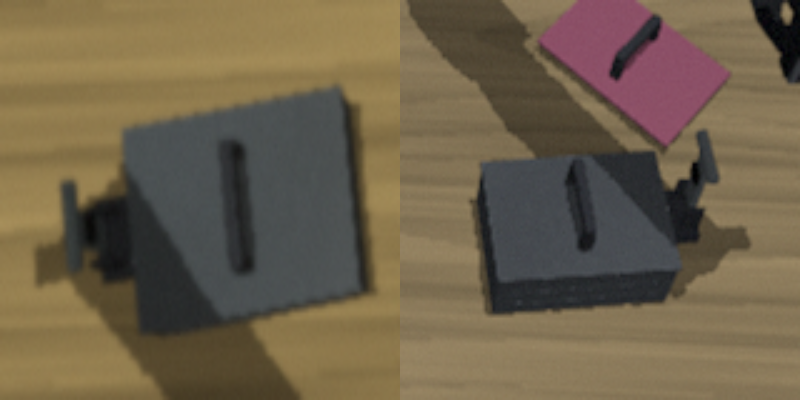

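The lid sits flat, with both cameras showing a top height near 65 and slope near 0. The latch is upright at (70,230) in the left crop. I'll push the bar over from outside with shut fingers.

>>> move_arm:
  steps:
    - [0,0,0,0,0,-0.04,0]
    - [0,0,0,0,0,-0.04,0]
    - [0,0,0,0,0,-0.028,0]
    - [0,0,0,0,0,-0.01,0]
    - [0,0,0,0,0,0,0]

```text
clock: 18.8
eef_pos: [462.2, 361.1, 134.6]
tool_rot: [-3.14, -0.002, -3.025]
force: [-0.0, -0.5, 0.1]
width: -0.1
gripper_force: 0.0
```

>>> move_arm:
  steps:
    - [0,0,0,0.002,-0.012,0,0]
    - [0,0,0,0.001,-0.01,0,0]
    - [0,0,0,0.001,-0.01,0,0]
    - [0,0,0,0.001,-0.01,0,0]
    - [0,0,0,0,0,0,0]

```text
clock: 19.3
eef_pos: [467.9, 318.9, 136.0]
tool_rot: [-3.141, 0.001, -3.025]
force: [0.8, -0.5, 0.0]
width: -0.1
gripper_force: 0.0
```

>>> move_arm:
  steps:
    - [0,0,0,0.001,-0.008,0,0]
    - [0,0,0,0.001,-0.008,0,0]
    - [0,0,0,0.001,-0.005,0,0]
    - [0,0,0,0,0,0,0]

```text
clock: 19.7
eef_pos: [470.0, 298.7, 135.0]
tool_rot: [-3.141, -0.001, -3.024]
force: [0.0, 0.4, 0.2]
width: 0.1
gripper_force: 0.0
```

```bash
cat > l.py <<'E'
from h import *
s=telemetry.read_state();c=np.radians(7.1);M=np.array([[np.cos(c),-np.sin(c)],[np.sin(c),np.cos(c)]])
print(s["clock"],s["eef_pos"],"local",(s["eef_pos"][:2]-[480,209])@M,s["force"])
for n in("top","scene"):
    im,d=eyes.get_image(n);W=cloud(n,d)
    for r in finder.pinpoint(n,"latch_tip")[:2]:
        p=w(n,r["location"]);print(n,p.round(),(p[:2]-[480,209])@M,round(r["confidence"],2))
    q=(W[...,:2]-[480,209])@M
    m=(d>0)&(abs(abs(q[...,0])-19)<5)&(q[...,1]>25)&(q[...,1]<140)&(W[...,2]>69)&(W[...,2]<156)
    for z in range(69,156,8):
        k=m&(W[...,2]>=z)&(W[...,2]<z+8)
        if k.any():print("  z",z,k.sum(),"y",q[k][:,1].min().round(),q[k][:,1].max().round())
    cv2.imwrite(f"pics/{n}5.png",im)
E
python3 l.py
```

```text
19.7 [469.9679791  298.72299748 135.04862036] local [ 1.13480025 90.27496856] [0.03246369 0.39277351 0.19566243]
top [469. 287. 136.] [-1.64448964 79.05915532] 0.61
  z 69 14 y 26.0 118.0
  z 77 22 y 102.0 120.0
  z 85 1 y 105.0 105.0
  z 133 16 y 73.0 84.0
  z 141 10 y 75.0 80.0
scene [468. 288. 129.] [-2.38407843 79.96492195] 0.56
  z 69 18 y 44.0 121.0
  z 77 21 y 103.0 120.0
  z 85 1 y 111.0 111.0
  z 93 1 y 96.0 96.0
  z 133 20 y 72.0 83.0
  z 141 13 y 72.0 96.0
  z 149 8 y 92.0 99.0
```

>>> move_arm:
  steps:
    - [0,0,0,0.001,-0.006,-0.004,0]
    - [0,0,0,0,-0.005,-0.003,0]
    - [0,0,0,0,0,0,0]

```text
clock: 20.2
eef_pos: [471.2, 288.1, 127.8]
tool_rot: [-3.141, -0.0, -3.024]
force: [-0.4, -0.1, -1.0]
width: 0.0
gripper_force: 0.0
```

>>> move_arm:
  steps:
    - [0,0,0,0,0.003,0.01,0]
    - [0,0,0,0,0,0.01,0]
    - [0,0,0,0.002,-0.015,0,0]
    - [0,0,0,0,0,0,0]

```text
clock: 20.6
eef_pos: [473.8, 273.9, 148.9]
tool_rot: [-3.14, 0.0, -3.026]
force: [0.4, -0.4, 0.7]
width: -0.0
gripper_force: 0.0
```

```bash
python3 l.py
```

```text
20.6 [473.77114081 273.90896116 148.86357623] local [ 1.84174754 65.1811314 ] [ 0.38971923 -0.4124594   0.69095262]
top [468. 279. 129.] [-3.32569052 71.20343408] 0.52
  z 69 10 y 28.0 120.0
  z 77 20 y 102.0 121.0
  z 85 1 y 110.0 110.0
  z 125 16 y 61.0 73.0
  z 133 9 y 64.0 72.0
scene [468. 279. 125.] [-2.89181381 70.69770697] 0.54
  z 69 18 y 26.0 122.0
  z 77 22 y 102.0 120.0
  z 85 1 y 106.0 106.0
  z 117 1 y 78.0 78.0
  z 125 15 y 63.0 72.0
  z 133 7 y 64.0 72.0
  z 149 3 y 63.0 72.0
```

>>> move_arm:
  steps:
    - [0,0,0,0,0,-0.012,0]
    - [0,0,0,0,-0.003,-0.009,0]
    - [0,0,0,0.001,-0.006,-0.009,0]
    - [0,0,0,0.001,-0.005,-0.008,0]
    - [0,0,0,0,-0.004,-0.008,0]

```text
clock: 21.3
eef_pos: [475.2, 258.2, 101.3]
tool_rot: [-3.141, -0.0, -3.023]
force: [0.6, -1.2, 2.4]
width: -0.3
gripper_force: 1.1
```

>>> move_arm:
  steps:
    - [0,0,0,0,-0.002,-0.008,0]
    - [0,0,0,0,-0.001,-0.008,0]
    - [0,0,0,0,0,-0.003,0]
    - [0,0,0,0,0,0,0]

```text
clock: 21.7
eef_pos: [474.4, 256.5, 82.5]
tool_rot: [3.141, -0.001, -3.022]
force: [-0.1, -0.0, -1.1]
width: -0.3
gripper_force: 0.0
```

>>> move_arm:
  steps:
    - [0,0,0,0,0,-0.002,0]
    - [0,0,0,0,0,-0.002,0]
    - [0,0,0,0,0,0,0]

```text
clock: 22.0
eef_pos: [475.0, 256.4, 79.3]
tool_rot: [3.141, 0.0, -3.022]
force: [-0.2, -1.0, -0.4]
width: 0.1
gripper_force: 0.0
```

```bash
python3 l.py
```

```text
22.0 [474.96800332 256.4176174   79.27612388] local [ 0.86747652 47.67597838] [-0.15884177 -0.95391953 -0.37470432]
top [470. 249.  71.] [-5.39715434 41.13727412] 0.63
  z 69 15 y 34.0 119.0
  z 77 17 y 36.0 121.0
  z 141 1 y 34.0 34.0
  z 149 3 y 32.0 36.0
scene [483. 208.  92.] [ 2.56923411 -1.34742561] 0.55
scene [475. 253.  70.] [ 0.57475858 43.76784105] 0.53
  z 69 21 y 30.0 123.0
  z 77 35 y 37.0 119.0
  z 85 8 y 45.0 113.0
  z 93 6 y 44.0 53.0
  z 101 6 y 42.0 49.0
  z 109 9 y 42.0 55.0
  z 117 10 y 36.0 62.0
  z 125 24 y 27.0 83.0
  z 133 24 y 26.0 89.0
  z 141 25 y 34.0 97.0
  z 149 28 y 33.0 101.0
```

>>> move_arm:
  steps:
    - [0,0,0,0,0,-0.001,0]
    - [0,0,0,0,0,-0.001,0]
    - [0,0,0,0,0,0,0]

```text
clock: 22.5
eef_pos: [475.3, 256.1, 78.5]
tool_rot: [3.141, 0.001, -3.023]
force: [-1.3, -1.5, 11.6]
width: 0.0
gripper_force: 5.5
```

>>> move_arm:
  steps:
    - [0,0,0,0,0,-0.001,0]
    - [0,0,0,0,0,0,0]

```text
clock: 22.7
eef_pos: [475.4, 256.1, 78.2]
tool_rot: [3.141, 0.001, -3.023]
force: [-4.3, -1.6, 17.2]
width: 0.1
gripper_force: 8.6
```

>>> move_arm:
  steps:
    - [0,0,0,0,0,0.02,0]
    - [0,0,0,0,0,0.045,0]
    - [0,0,0,0,0,0.045,0]
    - [0,0,0,0,0,0.045,0]
    - [0,0,0,0,0.04,0,0]

```text
clock: 23.2
eef_pos: [480.0, 292.0, 237.8]
tool_rot: [3.141, 0.011, -3.032]
force: [3.0, 0.6, -0.3]
width: -0.0
gripper_force: 0.0
```

>>> move_arm:
  steps:
    - [0,0,0,-0.01,0.045,0,0]
    - [0,0,0,-0.01,0.045,0,0]
    - [0,0,0,-0.01,0.04,0,0]
    - [0,0,0,-0.01,0.02,0,0]
    - [0,0,0,0,0,0,0]

```text
clock: 23.7
eef_pos: [431.6, 450.6, 230.8]
tool_rot: [3.139, -0.002, -3.016]
force: [-0.6, -0.8, -0.7]
width: 0.1
gripper_force: 0.0
```

```bash
python3 l.py
python3 - <<'E'
from h import *
for n in("top","scene"):
    im,d=eyes.get_image(n);W=cloud(n,d);c=np.radians(7.1);q=(W[...,:2]-[480,209])@np.array([[np.cos(c),-np.sin(c)],[np.sin(c),np.cos(c)]])
    i=(d>0)&(abs(q[...,0])<55)&(abs(q[...,1])<85)&(abs(W[...,2]-65)<4);A=np.c_[q[i]/100,np.ones(i.sum())];print(n,np.linalg.lstsq(A,W[i][:,2],rcond=None)[0].round(2))
a=cv2.imread("pics/top5.png")[90:240,140:490];b=cv2.imread("pics/scene5.png")[150:290,350:510]
cv2.imwrite("pics/v5.png",np.vstack([cv2.resize(a,(700,300)),cv2.resize(b,(700,300))]))
E
```

```text
23.7 [431.60736142 450.5744519  230.8095764 ] local [-18.16260182 245.70344559] [-0.56220026 -0.78109074 -0.67347874]
top [472. 251.  74.] [-2.31092322 42.91249738] 0.83
  z 69 31 y 28.0 119.0
  z 77 47 y 36.0 121.0
  z 85 4 y 105.0 114.0
scene [473. 251.  70.] [-2.02231239 42.56518019] 0.6
  z 69 31 y 36.0 123.0
  z 77 35 y 38.0 120.0
  z 85 1 y 118.0 118.0
top [-2.000e-02 -0.000e+00  6.526e+01]
scene [2.000e-02 5.000e-02 6.457e+01]
```

View pics/v5.png

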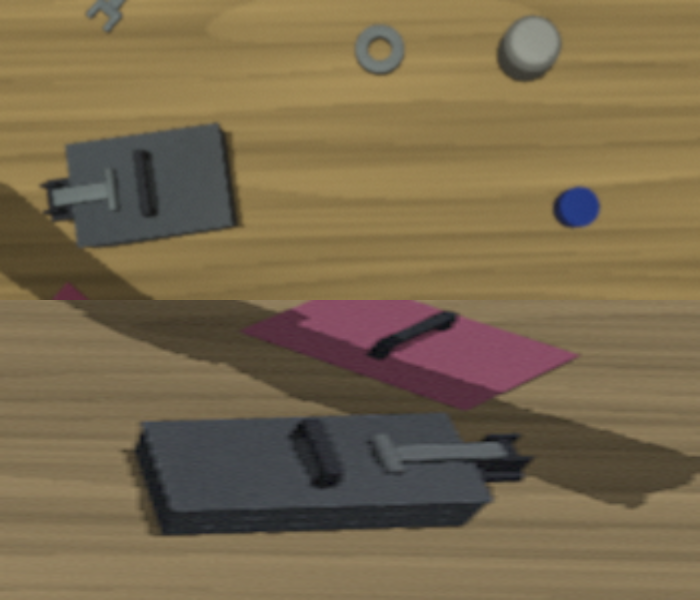

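The lid is flat, the latch bar lies on it at (112,190) in the top crop, and the bearing, oil filter and look-alikes are where they were. Handing in.

```bash
python3 -c "
from cell import ctrl;print(ctrl.finish_job())"
```

```text
the job is handed in; nothing more can be done
None
```

The piston stands upright in the bay, the lid is flat and fully down and was let go, the latch was then swung down on to it, and the job was handed in at about 24 s; the hand-in gave no verdict.

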